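# Open a blank click-dial lock by feel

## Task

Unlock the child-proof medicine box on the worktop. Its round black dial is blank: turn it anticlockwise until you feel it come up gently against its end stop, then turn it exactly four clicks clockwise from there, and only then slide the steel bolt tab on the lid fully across towards the dial. Do not force the dial against its stop, do not try the bolt at a wrong setting, leave the things around alone, and let go when done.

Things in the scene. Friction and masses are not known exactly. Their poses are not given: they have to be found in the camera images.
- lock_box: White steel lock box, 204 x 264 x 80 mm (x, y, z), fixed to the worktop, yaw up to 0.35 rad. Origin: centre of its underside; z up; hinges along its +x (back) edge. Flat lid top at z = 80 mm. On the lid, in a row along y at x = -35 mm, stand a round dial (y = +55 mm) and a bolt tab (y = -43 mm when shut).
- dial_centre (a point): Point on the dial's vertical axis at lid-top height; fixed to the box, does not turn with the dial. The dial is a round black plastic knob, 40 mm in diameter, 4 to 38 mm above the lid, with a 44 mm collar at its foot (to 8 mm above the lid) on a thin 60 mm steel plate. Unmarked, alike all round. It starts 1 to 6 clicks clockwise of its end-stop position.
- dial_top (a point): Centre of the dial's flat top, 38 mm above the lid, fixed to the box. Clicks are 18 to 22 degrees apart, unevenly. Between two positions the dial resists with 0.1 to 0.3 N m, then from half way pushes on as much into the next. Position 0 lies 4 degrees before the end stop; released at the stop the dial springs back to 0; four clicks clockwise from there is position 4, which frees the bolt.
- end_stop: Fixed pin hidden in the box, 34 mm from the dial's axis; origin on that axis at lid-top height, axes as the box's. It ends the dial's anticlockwise travel (seen from above) through a rubber buffer: there the torque keeps growing, about 4 N m per rad, past 0.4 N m, and no click follows. Force on it = torque / 34 mm (0.34 N m gives 10 N); keep it well under 24 N.
- bolt_tab (a point): Middle of the top face of the upright steel bolt tab, 30 mm above the lid. The tab is 16 mm (box x) by 26 mm (box y) and 26 mm high, on a 24 x 34 mm foot that reaches 6.5 mm above the lid; grip its 16 mm width from above or push its end. It slides along the box's +y, towards the dial, and ends 74 mm from the dial's axis.
- bolt_slide (a joint): Travel of the bolt tab: 0 m shut, 0.024 m fully across towards the dial. It slides against about 2.5 N of friction and stays where it is left. At any dial position but the fourth click it is blocked by the dial after about 3 mm.
- bolt_nose: Steel nose of the bolt, hidden inside the box; it moves with the tab. Its origin lies at the lid top 52 mm ahead (box +y) of the tab's centre. It touches something only when the bolt is pushed against a wrongly set dial.
- match_box: Small light-coloured packet, 36 x 60 x 17 mm, lying loose on the lid's back part (bystander). Origin: centre of its underside.
- garlic: Garlic bulb, about 60 mm (bystander, loose on the worktop). Origin: its underside.
- lemon: Lemon, 78 x 55 x 56 mm (bystander, loose on the worktop). Origin: its underside.
- stock_box: Small dark carton, 34 x 52 x 32 mm (bystander, loose on the worktop). Origin: centre of its underside.
- egg_cup: Small white cup with a handle, 62 x 89 x 52 mm (bystander, loose on the worktop). Origin: its underside.

How it is judged:
On the way:
1. the dial has come up against its anticlockwise end stop (contact force between end_stop and anything else above 1 N), for 0.05 s.
At the end, for the whole second after the job is handed in: The bolt tab has slid at least 20 of its 24 mm towards the dial (possible only with the dial at the fourth click), is at rest and let go (value of joint bolt_slide above 0.02 m and linear speed of bolt_nose below 0.01 m/s); the robot touches nothing.
It fails at once if the dial is forced against its end stop (over 24 N on the stop, 0.8 N m at the dial) (contact force between end_stop and anything else above 24 N).
It fails at once if the bolt is pushed against a wrongly set dial (over 4 N on its nose) (contact force between bolt_nose and anything else above 4 N).
It fails at once if a bystander is moved by more than 30 mm (distance of any of match_box, garlic, lemon, stock_box, egg_cup from where it was at the start of the episode above 0.03 m).
It also fails if it takes over 72 s, if anything falls off the work surface, if the arm or the gripper's body presses on something with over 40 N, if the wrist force passes 120 N, or if a joint passes its speed limit or range.

## Robot

A 6-joint arm with a two-finger parallel gripper is mounted at the origin on a cart in front of the work surface, level with it; the furniture and walls round the work are solid. World frame = base frame: x ahead of the robot, y to its left, z up, the work surface at z = 0. Lengths are in m, angles in rad, forces in N, time in s.
With the tool pointing down it reaches from about 0.425 to 0.95 m from the base axis. Payload 3.5 kg.
Tool frame: the origin (TCP) lies between the finger pads; the fingertips stand 22 mm ahead of it and the grasp point (between the pads) lies 3 mm ahead of it (ctrl.nose_length is the z of the fingertips in the tool frame, in m); z points along the fingers, y is the line along which they close (so a half turn about z gives the same grasp; the last joint's range is limited). The gripper opens to 85 mm and grips with 20 to 120 N. Pads are 22 mm wide; open, the fingers measure 114 mm over their backs; the gripper's body (76 mm by 85 mm) begins 54 mm behind the grasp point. The pads swing forward as they close: fully open they stand 13 mm farther back than shut.
Start: joints at [1, 0.286, 1.577, -0, 1.279, -0.15], TCP at [0.276, 0.616, 0.253] pointing down, gripper open.
Joint ranges: [-2.77, 2.77], [-0.9, 2.22], [0.21, 2.48], [-1.53, 4.67], [0.24, 2.81], [-2.84, 2.84]. Speed limits (rad/s): [2.79, 2.79, 3.14, 3.14, 3.14, 3.14].

## Interface

Orientations are given as a unit quaternion [x, y, z, w].
In Python, from plant import ctrl gives the robot as it stands. The module is installed in compiled form; this text tells all that it offers.
- The arm moves only by the tool send_rows, never from a script. Its argument "rows" is text: rows parted by semicolons, each of 7 numbers parted by spaces: the turn, a rotation vector about the tool's x, y, z in a scale on which 1.0 is 90 degrees, then the shift along the tool's x, y, z in shares of 750 mm (1.0 is 750 mm), then the opening, from -1 (shut) to 1 (fully open). A call has 1 to 8 rows; each row is the pose to reach, as a shift and turn from the pose commanded when the call began, along the tool's axes at that moment; what a row does not reach only later rows make up. A row lasts 1/8 s, in which the tool goes at most 62.5 mm and 10.7 degrees, less where a joint would pass 70% of its speed; a pose out of reach is approached as far as the arm can. A shift or turn number past 1, either way, is cut back to 1. A call with a gripper value outside its range is refused whole. The fingers move at their own pace and stop on an object; "grip_force" is the grip in N (left out, the last holds). Time passes only in rows, so rows that repeat a pose let the fingers close. It gives the time, the measured TCP pose, the force, the opening and the grip force at its end, in the units of the state.
- ctrl.get_state(): the state, without advancing time (a new reading comes with each control period).
- ctrl.read_camera(name): name is "side" or "top" or "wrist"; returns a dict with "color" (400x640x3 uint8, red, green, blue), "fx", "fy", "cx", "cy" (pixels), "extrinsics" (4x4, takes a point from world to camera coordinates). Camera axes: x right, y down, z forward; pixel columns grow to the right and rows downward; lengths in m; the calibration is good to about 2 mm. A picture is of the moment at which its call begins. There is no depth.
- ctrl.sign_off(): hands the job in; it is judged then, once.
Trained networks look in a picture, given as the dict that the camera call returned (one of the last four; its "shot" number tells which), for a name from the list of things; names that differ only in an ending like _2 or _b are one class to them, and where a whole thing is asked for, a point or a joint stands for the part that bears it (a point fixed in the world has none). Each returns a list of dicts, best first, with "p" (0 to 1); they miss things now and then, are a little off and sometimes report something else, mostly with a low value. They report only what shows in the picture. A call takes as long as a camera call.
- ctrl.look_for(picture, target): "position" ([x, y, z] in m, in the coordinates of the camera as it stood for that picture, good to about 4 mm: the middle of the surface that is visible of it).
The state is a dict: "time": time; "qpos": joint angles; "dq": joint speeds; "joint_efforts": joint torques, N m; "eef_pos": TCP position; "tcp_rot": TCP orientation; "contact_force": force on the tool from outside, world axes, zero at the start; "wrist_torque": the same for the moment, N m; "opening": opening from 0.0 (shut) to 1.0 (fully open); "finger_force": force on a finger pad.
Only numpy, scipy, OpenCV 4.12 (cv2) and the standard library are available. Lean on these libraries where they do the work, as an engineer would, in place of code of your own. Each camera call takes 0.05 s, during which the arm holds its last target. There are 200 camera calls.

## Working session

There is one attempt and no reset: what is moved stays moved. The work goes in short steps, Python scripts to look and compute and a tool call to move; the robot and the scene stay as the last step left them, time stands still between calls to the robot, and variables do not carry over. Pictures are saved under pics/ and viewed, at most 10 in all, crops included, and the job is handed in when it is done.

Besides the shell and the picture viewer there is one more tool, called after "Call:" by a JSON object that holds its "fn" and its "kwargs", one argument or row to a line. send_rows: Moves the arm, as the interface text tells. Its arguments: {"type":"object","properties":{"rows":{"type":"string"},"grip_force":{"type":"number"}},"required":["rows"]}

```bash
mkdir -p pics; cat > h.py <<'E'
import numpy as np, cv2
from plant import ctrl
from scipy.spatial.transform import Rotation as R
def world(pic,p):
    E=np.array(pic["extrinsics"]); return E[:3,:3].T@(np.array(p)-E[:3,3])
def proj(pic,P):
    E=np.array(pic["extrinsics"]); c=E[:3,:3]@np.array(P)+E[:3,3]
    return np.array([pic["fx"]*c[0]/c[2]+pic["cx"],pic["fy"]*c[1]/c[2]+pic["cy"]])
def plane(pic,uv,z):
    E=np.array(pic["extrinsics"]); d=E[:3,:3].T@np.array([(uv[0]-pic["cx"])/pic["fx"],(uv[1]-pic["cy"])/pic["fy"],1])
    o=-E[:3,:3].T@E[:3,3]; return o+d*(z-o[2])/d[2]
def save(pic,n): cv2.imwrite("pics/"+n,cv2.cvtColor(pic["color"],cv2.COLOR_RGB2BGR))
E
python3 - <<'E'
from h import *
np.set_printoptions(precision=4,suppress=True)
for c in ["top","side"]:
    p=ctrl.read_camera(c); save(p,c+"0.png")
    for t in ["lock_box","dial_top","bolt_tab","match_box","garlic","lemon","stock_box","egg_cup"]:
        r=ctrl.look_for(p,t)
        print(c,t,[(world(p,x["position"]),round(x["p"],2),proj(p,world(p,x["position"])).round()) for x in r[:2]])
s=ctrl.get_state(); print(s)
E
```

```text
top lock_box [(array([ 0.5316, -0.1414,  0.0754]), 0.92, array([339., 201.]))]
top dial_top [(array([ 0.5352, -0.1435,  0.0728]), 0.8, array([339., 200.]))]
top bolt_tab [(array([ 0.5136, -0.1837,  0.1083]), 0.63, array([353., 204.]))]
top match_box [(array([ 0.5989, -0.0814,  0.0964]), 0.78, array([319., 178.]))]
top garlic [(array([ 0.3857, -0.2807,  0.0373]), 0.57, array([383., 248.]))]
top lemon [(array([0.3871, 0.0099, 0.048 ]), 0.6, array([290., 249.]))]
top stock_box [(array([ 0.5064, -0.3991,  0.0293]), 0.7, array([418., 210.]))]
top egg_cup [(array([0.3798, 0.259 , 0.0344]), 0.92, array([210., 252.]))]
side lock_box [(array([ 0.5308, -0.0683,  0.0764]), 0.82, array([321., 200.])), (array([0.3776, 0.2428, 0.0352]), 0.19, array([394., 327.]))]
side dial_top [(array([ 0.5331, -0.0694,  0.0772]), 0.79, array([320., 200.]))]
side bolt_tab [(array([ 0.5191, -0.1728,  0.0927]), 0.69, array([327., 168.]))]
side match_box [(array([ 0.6006, -0.0618,  0.0948]), 0.82, array([292., 196.])), (array([ 0.3864, -0.2692,  0.0299]), 0.31, array([374., 165.]))]
side garlic [(array([ 0.3812, -0.2688,  0.0303]), 0.59, array([376., 165.]))]
side lemon [(array([0.3865, 0.0282, 0.0398]), 0.68, array([382., 242.]))]
side stock_box [(array([ 0.5077, -0.3774,  0.0234]), 0.46, array([332., 144.]))]
side egg_cup [(array([0.3731, 0.2442, 0.0348]), 0.87, array([396., 327.]))]
{'time': 0.9, 'qpos': array([ 1.    ,  0.2863,  1.5767,  0.    ,  1.2786, -0.15  ]), 'dq': array([ 0.0004, -0.0005, -0.0006, -0.0004, -0.0004, -0.0008]), 'joint_efforts': array([  0.    , -40.5952, -29.2949,  -0.0001,   0.0004,   0.    ]), 'eef_pos': array([0.2757, 0.6161, 0.2533]), 'tcp_rot': array([0.2089, 0.9779, 0.    , 0.    ]), 'contact_force': array([-0.1304, -0.9983, -0.3593]), 'wrist_torque': array([-0.0057,  0.0083,  0.0266]), 'finger_force': 0.0, 'opening': 0.9982591484048754}
```

```bash
python3 - <<'E'
import cv2
a=cv2.imread("pics/top0.png")[140:290,240:440]; cv2.imwrite("pics/tc.png",cv2.resize(a,None,fx=4,fy=4,interpolation=cv2.INTER_CUBIC))
a=cv2.imread("pics/side0.png")[100:300,220:470]; cv2.imwrite("pics/sc.png",cv2.resize(a,None,fx=3,fy=3,interpolation=cv2.INTER_CUBIC))
E
```

```text
(no output)
```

View pics/tc.png

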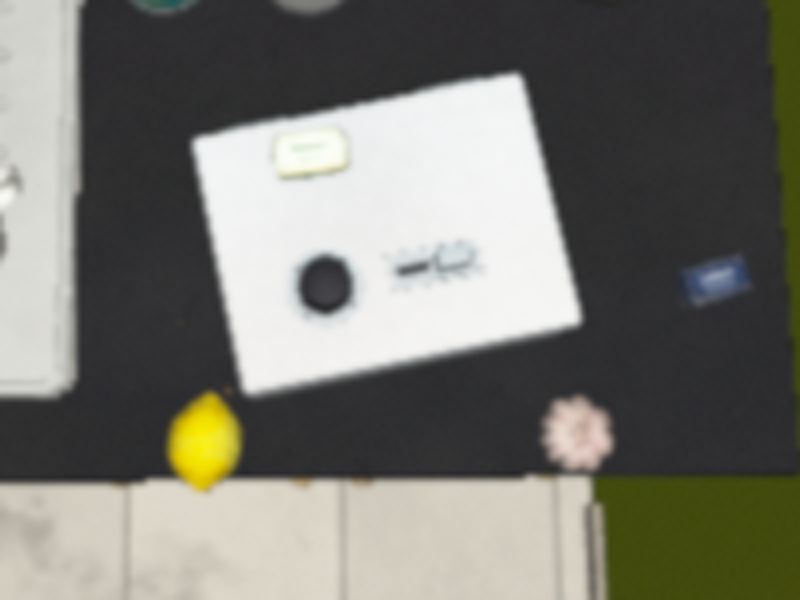

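View pics/sc.png

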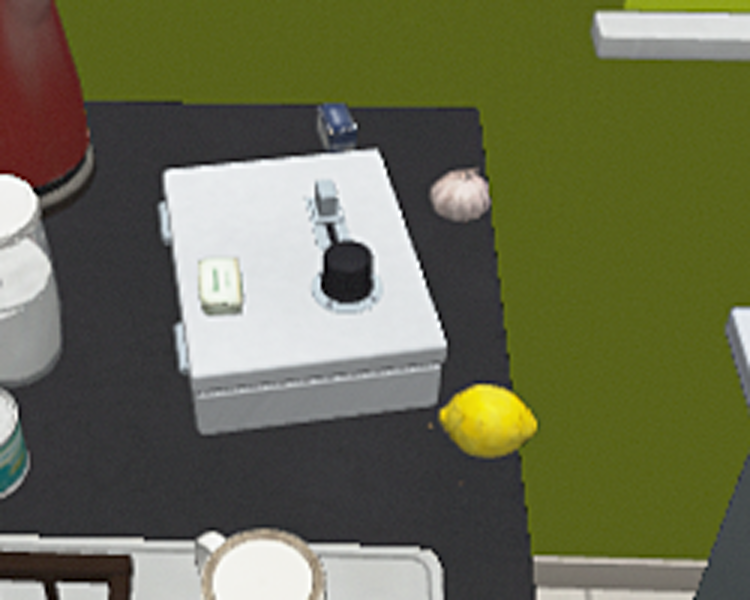

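The top crop shows the dial at (326,283), the tab at (455,257), and the lid corners at (193,138), (521,73), (581,322) and (246,394). In the side crop the dial top is at (349,255), the tab top at (325,183), and the lid corners at (165,170), (380,150), (445,355) and (193,378).

```bash
python3 - <<'E'
from h import *
np.set_printoptions(precision=4,suppress=True)
t=ctrl.read_camera("top");s=ctrl.read_camera("side")
for P,n,o,k,cs,d,b in [(t,"top",(240,140),4,[(193,138),(521,73),(581,322),(246,394)],(326,282),(455,257)),(s,"side",(220,100),3,[(165,170),(380,150),(445,355),(193,378)],(349,255),(325,183))]:
    f=lambda q,z:plane(P,np.array(q)/k+np.array(o),z)
    C=np.array([f(c,.08) for c in cs]);print(n,C[:,:2].tolist(),"centre",C.mean(0))
    for i in range(4): print(np.linalg.norm(C[i]-C[(i+1)%4]),end=" ")
    print("dial",f(d,.118),"tab",f(b,.11))
    E=np.array(P["extrinsics"]);print("cam",-E[:3,:3].T@E[:3,3],P["fx"],E[:3,:3].ravel())
E
```

```text
top [[0.6145675055207322, 0.013913232627411162], [0.6655951970567582, -0.2438187191745542], [0.467884168609753, -0.2823733116038997], [0.4155339477848239, -0.027242619274217318]] centre [ 0.5409 -0.1349  0.08  ]
0.26273481741700394 0.20143511949748344 0.2604461859752258 0.20324409278195996 dial [ 0.4943 -0.0877  0.118 ] tab [ 0.5137 -0.1844  0.11  ]
cam [ 0.3254 -0.0685  1.1868] 366.2977738054063 [-0.0102 -0.9999  0.0125 -0.9811  0.0076 -0.1933  0.1931 -0.0142 -0.9811]
side [[0.6632984789988752, -0.2343670331327501], [0.46680476564434203, -0.27128596396108107], [0.41916343939162004, -0.007567031329803853], [0.6122033174099946, 0.023211344523944355]] centre [ 0.5404 -0.1225  0.08  ]
0.19993195552827597 0.2679876329148389 0.1954781392523049 0.2625972889693428 dial [ 0.4951 -0.0793  0.118 ] tab [ 0.5164 -0.1817  0.11  ]
cam [0.5052 0.6699 0.7769] 416.08646333062933 [-0.9994 -0.0339 -0.0008 -0.0227  0.6853 -0.7279  0.0252 -0.7274 -0.6857]
```

The manual's scale: shifts go in shares of 750 mm and turns go in shares of 90 degrees. Converting my numbers, -358 mm is -0.4773, -317 mm is -0.4227, 80 degrees is 0.8889.

Call:
{"fn": "send_rows", "kwargs": {
  "rows": "0 0 0.8889 -0.4227 -0.4773 0 1;0 0 0.8889 -0.4227 -0.4773 0 1;0 0 0.8889 -0.4227 -0.4773 0 1;0 0 0.8889 -0.4227 -0.4773 0 1;0 0 0.8889 -0.4227 -0.4773 0 1;0 0 0.8889 -0.4227 -0.4773 0 1;0 0 0.8889 -0.4227 -0.4773 0 1;0 0 0.8889 -0.4227 -0.4773 0 1",
  "grip_force": 40
}}

```text
time: 2.0
eef_pos: [0.4193, 0.1576, 0.2538]
tcp_rot: [0.79, 0.613, 0.001, 0.0]
contact_force: [1.6, -0.1, -0.1]
opening: 1.002
finger_force: 0.0
```

```bash
cat >> h.py <<'E'
def togo(x,y,z,yawx):
    s=ctrl.get_state(); r=R.from_quat(s["tcp_rot"]); X=r.as_matrix()
    c,n=np.cos(np.radians(yawx)),np.sin(np.radians(yawx))
    T=R.from_matrix(np.array([[c,n,0],[n,-c,0],[0,0,-1]]))
    d=X.T@(np.array([x,y,z])-s["eef_pos"])*1000
    print("t",s["time"],"q",np.round(s["qpos"],3),"eef",s["eef_pos"].round(4),"turn",np.degrees((r.inv()*T).as_rotvec()).round(2),"shift",d.round(1))
E
python3 -c "
from h import *
togo(.495,-.087,.253,5)"
```

```text
t 2.0 q [ 0.132 -0.238  2.11  -0.     1.268  0.384] eef [0.4193 0.1576 0.2538] turn [ 6.000e-02 -6.000e-02  7.059e+01] shift [-218.   134.2    0.9]
```

Converted, -218 mm is -0.2907, 134 mm is 0.1787, 70 degrees is 0.7778.

Call:
{"fn": "send_rows", "kwargs": {
  "rows": "0 0 0.7778 -0.2907 0.1787 0 1;0 0 0.7778 -0.2907 0.1787 0 1;0 0 0.7778 -0.2907 0.1787 0 1;0 0 0.7778 -0.2907 0.1787 0 1;0 0 0.7778 -0.2907 0.1787 0 1;0 0 0.7778 -0.2907 0.1787 0 1;0 0 0.7778 -0.2907 0.1787 0 1;0 0 0.7778 -0.2907 0.1787 0 1"
}}

```text
time: 3.0
eef_pos: [0.4956, -0.0843, 0.2534]
tcp_rot: [0.999, 0.052, 0.0, 0.0]
contact_force: [0.0, -0.5, 0.1]
opening: 0.998
finger_force: 0.0
```

```bash
python3 - <<'E'
from h import *
np.set_printoptions(precision=4,suppress=True)
togo(.495,-.087,.253,5)
for c in ["wrist","top"]:
    p=ctrl.read_camera(c); save(p,c+"1.png")
    for t in ["dial_top","bolt_tab","lock_box"]:
        r=ctrl.look_for(p,t); print(c,t,[(world(p,x["position"]),round(x["p"],2),proj(p,world(p,x["position"])).round()) for x in r[:2]])
    print(proj(p,[.495,-.087,.118]))
    np.savez(c+"1",color=p["color"],fx=p["fx"],fy=p["fy"],cx=p["cx"],cy=p["cy"],extrinsics=p["extrinsics"])
E
```

```text
t 3.0 q [-0.371 -0.1    1.992  0.     1.249  1.096] eef [ 0.4956 -0.0843  0.2534] turn [ 0.   -0.01  0.94] shift [-0.9  2.6  0.4]
wrist dial_top [(array([ 0.6017, -0.0722,  0.0983]), 0.66, array([321.,  63.])), (array([ 0.5186, -0.1785,  0.106 ]), 0.19, array([431., 177.]))]
wrist bolt_tab [(array([ 0.5204, -0.1787,  0.1103]), 0.96, array([433., 176.])), (array([ 0.557 , -0.1401,  0.0798]), 0.37, array([389., 126.]))]
wrist lock_box [(array([ 0.5526, -0.1359,  0.0822]), 0.9, array([384., 131.]))]
[325.1559 195.8192]
top dial_top [(array([ 0.5251, -0.2146,  0.0767]), 0.59, array([362., 202.])), (array([ 0.3899, -0.2807,  0.0386]), 0.39, array([383., 247.]))]
top bolt_tab [(array([ 0.5138, -0.1838,  0.1103]), 0.41, array([354., 204.]))]
top lock_box []
[321.2589 210.2701]
```

View pics/wrist1.png

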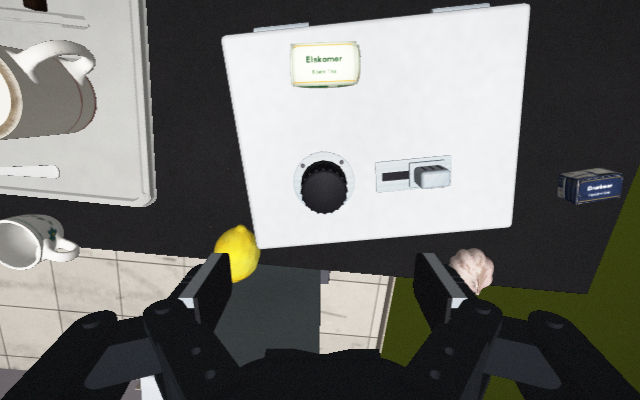

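The wrist picture shows the dial around (324,187), the tab top around (433,176), and the lid corners at (223,37), (529,4), (511,227) and (257,248). I'll zoom in on the dial for precision.

```bash
python3 - <<'E'
from h import *
np.set_printoptions(precision=4,suppress=True)
P=dict(np.load("wrist1.npz"))
C=np.array([plane(P,c,.08) for c in [(223,37),(529,4),(511,227),(257,248)]]); print(C,C.mean(0),[np.linalg.norm(C[i]-C[(i+1)%4]).round(4) for i in range(4)])
im=cv2.cvtColor(P["color"],cv2.COLOR_RGB2BGR)[140:230,280:470]
im=np.clip(im.astype(float)**.6*9,0,255).astype(np.uint8)
for c,z,r in [((.495,-.087),.118,.02),((.495,-.087),.08,.03)]:
    pts=[(proj(P,[c[0]+r*np.cos(a),c[1]+r*np.sin(a),z])-[280,140])*4 for a in np.linspace(0,6.28,40)]
    im2=im if z==.118 else im2
    if z==.118: im2=cv2.resize(im,None,fx=4,fy=4,interpolation=cv2.INTER_CUBIC)
    cv2.polylines(im2,[np.int32(pts)],True,(0,0,255),1)
cv2.imwrite("pics/wc.png",im2)
E
```

```text
[[ 0.6159  0.0135  0.08  ]
 [ 0.6672 -0.24    0.08  ]
 [ 0.4704 -0.2807  0.08  ]
 [ 0.4202 -0.0239  0.08  ]] [ 0.5434 -0.1328  0.08  ] [np.float64(0.2586), np.float64(0.201), np.float64(0.2617), np.float64(0.1993)]
```

View pics/wc.png

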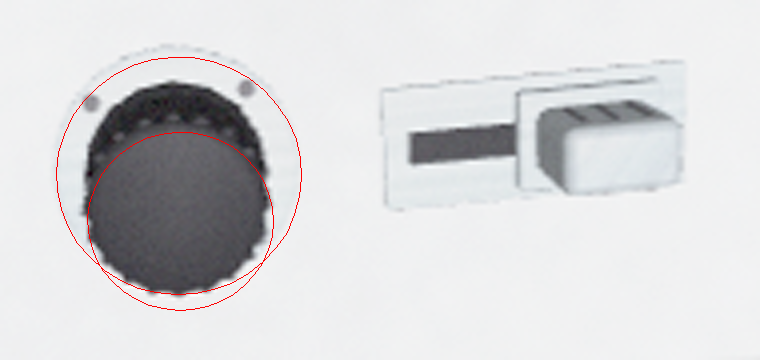

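```bash
python3 - <<'E'
from h import *
P=dict(np.load("wrist1.npz"))
d=plane(P,(280+177/4,140+207/4),.118);b=plane(P,(280+622/4,140+157/4),.11)
print(d,b,np.linalg.norm(d[:2]-b[:2]),np.arctan2(d[0]-b[0],b[1]-d[1]),ctrl.nose_length)
togo(d[0],d[1],.114,5)
E
```

```text
[ 0.4985436  -0.08584069  0.118     ] [ 0.5176152  -0.18176574  0.11      ] 0.09780256017600511 -2.9453341011320706 0.022
t 3.4 q [-0.37  -0.1    1.992 -0.     1.249  1.097] eef [ 0.4956 -0.0842  0.2533] turn [ 0.   -0.    0.92] shift [  2.7   2.  139.3]
```

Converted, 139 mm is 0.1853, 2.7 mm is 0.0036, 1 degrees is 0.0111.

Call:
{"fn": "send_rows", "kwargs": {
  "rows": "0 0 0.0111 0.0036 0.0027 0.04 1;0 0 0.0111 0.0036 0.0027 0.08 1;0 0 0.0111 0.0036 0.0027 0.12 1;0 0 0.0111 0.0036 0.0027 0.1533 1;0 0 0.0111 0.0036 0.0027 0.1733 1;0 0 0.0111 0.0036 0.0027 0.1853 1;0 0 0.0111 0.0036 0.0027 0.1853 1"
}}

```text
time: 4.28
eef_pos: [0.4985, -0.086, 0.1143]
tcp_rot: [0.999, 0.043, -0.0, -0.0]
contact_force: [0.3, -0.3, 0.4]
opening: 1.001
finger_force: 0.0
```

```bash
python3 - <<'E'
from h import *
togo(.4985,-.0858,.114,5); s=ctrl.get_state(); print(s["contact_force"],s["wrist_torque"])
E
```

```text
t 4.275 q [-0.372  0.079  2.092 -0.     0.971  1.114] eef [ 0.4985 -0.086   0.1143] turn [-0.01  0.02 -0.11] shift [-0.  -0.2  0.3]
[ 0.25730398 -0.30590725  0.37062169] [ 0.00635675 -0.03645847  0.02251491]
```

Call:
{"fn": "send_rows", "kwargs": {
  "rows": "0 0 0 0 0 0 0.2;0 0 0 0 0 0 -0.1;0 0 0 0 0 0 -0.3;0 0 0 0 0 0 -0.5;0 0 0 0 0 0 -0.5;0 0 0 0 0 0 -0.5",
  "grip_force": 40
}}

```text
time: 5.03
eef_pos: [0.4989, -0.0854, 0.1154]
tcp_rot: [0.999, 0.042, 0.0, -0.001]
contact_force: [-1.0, 2.8, 4.8]
opening: 0.454
finger_force: 40.6
```

```bash
cat > st.py <<'E'
from h import *
np.set_printoptions(precision=3,suppress=True)
s=ctrl.get_state(); X=R.from_quat(s["tcp_rot"]).as_matrix()
print("t",round(s["time"],3),"yaw",round(np.degrees(np.arctan2(X[1,0],X[0,0])),2),"F",s["contact_force"],"Ftool",X.T@s["contact_force"],"M",s["wrist_torque"],"q6",s["qpos"][5],"eff6",s["joint_efforts"][5],"op",s["opening"],"ff",s["finger_force"],"eef",s["eef_pos"].round(4))
E
python3 st.py
```

```text
t 5.025 yaw 4.87 F [-1.009  2.766  4.797] Ftool [-0.767 -2.848 -4.794] M [ 0.66   0.209 -0.053] q6 1.1139310565900682 eff6 -0.012605219380930066 op 0.4544072210056762 ff 40.58865487575531 eef [ 0.499 -0.085  0.115]
```

Converted, -5 degrees is -0.0556.

Call:
{"fn": "send_rows", "kwargs": {
  "rows": "0 0 -0.0278 0 0 0 -0.5;0 0 -0.0556 0 0 0 -0.5;0 0 -0.0556 0 0 0 -0.5"
}}

```text
time: 5.4
eef_pos: [0.4989, -0.0852, 0.1154]
tcp_rot: [0.996, 0.086, 0.0, -0.001]
contact_force: [-1.1, 4.6, 5.3]
opening: 0.456
finger_force: 40.6
```

```bash
python3 st.py
```

```text
t 5.4 yaw 9.91 F [-1.147  4.607  5.301] Ftool [-0.332 -4.743 -5.294] M [0.743 0.254 0.077] q6 1.0260273702738973 eff6 0.054023677948862314 op 0.45579494757363115 ff 40.632027983665466 eef [ 0.499 -0.085  0.115]
```

Converted, -4 degrees is -0.0444.

Call:
{"fn": "send_rows", "kwargs": {
  "rows": "0 0 -0.0222 0 0 0 -0.5;0 0 -0.0444 0 0 0 -0.5;0 0 -0.0444 0 0 0 -0.5"
}}

```text
time: 5.78
eef_pos: [0.4989, -0.0851, 0.1154]
tcp_rot: [0.993, 0.121, 0.0, -0.001]
contact_force: [-1.6, 4.3, 5.7]
opening: 0.455
finger_force: 40.6
```

```bash
python3 st.py
```

```text
t 5.775 yaw 13.93 F [-1.585  4.307  5.738] Ftool [-0.496 -4.571 -5.731] M [0.933 0.231 0.205] q6 0.9558773931637369 eff6 0.14870057813823223 op 0.45548008968694514 ff 40.63871741294861 eef [ 0.499 -0.085  0.115]
```

Converted, -3 degrees is -0.0333.

Call:
{"fn": "send_rows", "kwargs": {
  "rows": "0 0 -0.0167 0 0 0 -0.5;0 0 -0.0333 0 0 0 -0.5;0 0 -0.0333 0 0 0 -0.5"
}}

```text
time: 6.15
eef_pos: [0.4989, -0.0851, 0.1154]
tcp_rot: [0.989, 0.147, 0.0, -0.001]
contact_force: [-1.4, 4.5, 5.5]
opening: 0.451
finger_force: 40.7
```

```bash
python3 st.py
```

```text
t 6.15 yaw 16.89 F [-1.433  4.544  5.457] Ftool [-0.046 -4.774 -5.449] M [0.827 0.267 0.031] q6 0.904149871736862 eff6 0.022147768177092075 op 0.4513596378856273 ff 40.6956821680069 eef [ 0.499 -0.085  0.115]
```

Converted, -3 degrees is -0.0333.

Call:
{"fn": "send_rows", "kwargs": {
  "rows": "0 0 -0.0167 0 0 0 -0.5;0 0 -0.0333 0 0 0 -0.5;0 0 -0.0333 0 0 0 -0.5"
}}

```text
time: 6.52
eef_pos: [0.4989, -0.0851, 0.1155]
tcp_rot: [0.985, 0.172, 0.0, -0.001]
contact_force: [-3.2, 4.5, 6.1]
opening: 0.453
finger_force: 40.7
```

```bash
python3 st.py
```

```text
t 6.525 yaw 19.78 F [-3.178  4.467  6.08 ] Ftool [-1.47  -5.291 -6.072] M [ 0.688  0.293 -0.345] q6 0.8533105711626111 eff6 -0.3404400497674942 op 0.45269913385541116 ff 40.71683943271637 eef [ 0.499 -0.085  0.116]
```

Converted, -14 degrees is -0.1556.

Call:
{"fn": "send_rows", "kwargs": {
  "rows": "0 0 -0.0333 0 0 0 -0.5;0 0 -0.0667 0 0 0 -0.5;0 0 -0.1 0 0 0 -0.5;0 0 -0.1333 0 0 0 -0.5;0 0 -0.1556 0 0 0 -0.5;0 0 -0.1556 0 0 0 -0.5"
}}

```text
time: 7.28
eef_pos: [0.4986, -0.0847, 0.1154]
tcp_rot: [0.957, 0.292, 0.0, -0.001]
contact_force: [-2.2, 5.4, 5.8]
opening: 0.455
finger_force: 40.7
```

```bash
python3 st.py
```

```text
t 7.275 yaw 33.91 F [-2.165  5.377  5.812] Ftool [ 1.21  -5.685 -5.797] M [1.041 0.4   0.148] q6 0.607037858852553 eff6 0.09456869680434465 op 0.4545062804999811 ff 40.74342906475067 eef [ 0.499 -0.085  0.115]
```

Converted, -5 degrees is -0.0556.

Call:
{"fn": "send_rows", "kwargs": {
  "rows": "0 0 -0.0222 0 0 0 -0.5;0 0 -0.0444 0 0 0 -0.5;0 0 -0.0556 0 0 0 -0.5;0 0 -0.0556 0 0 0 -0.5"
}}

```text
time: 7.78
eef_pos: [0.4986, -0.0847, 0.1154]
tcp_rot: [0.943, 0.332, 0.0, -0.002]
contact_force: [-1.0, 6.2, 7.1]
opening: 0.456
finger_force: 40.8
```

```bash
python3 st.py
```

```text
t 7.775 yaw 38.84 F [-1.013  6.209  7.078] Ftool [ 3.117 -5.49  -7.058] M [ 0.948  0.417 -0.065] q6 0.5207687381792022 eff6 -0.09781195549294353 op 0.4562898572714554 ff 40.81100821495056 eef [ 0.499 -0.085  0.115]
```

Converted, -14 degrees is -0.1556.

Call:
{"fn": "send_rows", "kwargs": {
  "rows": "0 0 -0.0333 0 0 0 -0.5;0 0 -0.0667 0 0 0 -0.5;0 0 -0.1 0 0 0 -0.5;0 0 -0.1333 0 0 0 -0.5;0 0 -0.1556 0 0 0 -0.5;0 0 -0.1556 0 0 0 -0.5"
}}

```text
time: 8.52
eef_pos: [0.4984, -0.0844, 0.1154]
tcp_rot: [0.895, 0.445, 0.0, -0.002]
contact_force: [-3.0, 5.5, 7.5]
opening: 0.451
finger_force: 40.8
```

```bash
python3 st.py
```

```text
t 8.525 yaw 52.9 F [-3.028  5.523  7.49 ] Ftool [ 2.593 -5.77  -7.467] M [1.151 0.586 0.135] q6 0.27555471638753815 eff6 0.0712581560947001 op 0.45094174583583474 ff 40.848228335380554 eef [ 0.498 -0.084  0.115]
```

Converted, -5 degrees is -0.0556.

Call:
{"fn": "send_rows", "kwargs": {
  "rows": "0 0 -0.0222 0 0 0 -0.5;0 0 -0.0444 0 0 0 -0.5;0 0 -0.0556 0 0 0 -0.5;0 0 -0.0556 0 0 0 -0.5"
}}

```text
time: 9.02
eef_pos: [0.4982, -0.0844, 0.1154]
tcp_rot: [0.875, 0.484, 0.0, -0.002]
contact_force: [-3.0, 5.8, 8.4]
opening: 0.454
finger_force: 40.9
```

```bash
python3 st.py
```

```text
t 9.025 yaw 57.92 F [-3.005  5.818  8.399] Ftool [ 3.351 -5.664 -8.373] M [1.222 0.597 0.173] q6 0.1881596222155628 eff6 0.13714070431888103 op 0.4538954102917349 ff 40.88241934776306 eef [ 0.498 -0.084  0.115]
```

Converted, -3 degrees is -0.0333.

Call:
{"fn": "send_rows", "kwargs": {
  "rows": "0 0 -0.0167 0 0 0 -0.5;0 0 -0.0333 0 0 0 -0.5;0 0 -0.0333 0 0 0 -0.5"
}}

```text
time: 9.4
eef_pos: [0.4982, -0.0843, 0.1154]
tcp_rot: [0.863, 0.506, 0.0, -0.002]
contact_force: [-4.1, 7.2, 8.6]
opening: 0.454
finger_force: 40.9
```

```bash
python3 st.py
```

```text
t 9.4 yaw 60.8 F [-4.137  7.215  8.613] Ftool [ 4.304 -7.159 -8.578] M [ 1.076  0.599 -0.187] q6 0.13730620170065477 eff6 -0.2500116918236017 op 0.4541119844247478 ff 40.93953609466553 eef [ 0.498 -0.084  0.115]
```

Converted, -15 degrees is -0.1667.

Call:
{"fn": "send_rows", "kwargs": {
  "rows": "0 0 -0.0333 0 0 0 -0.5;0 0 -0.0667 0 0 0 -0.5;0 0 -0.1 0 0 0 -0.5;0 0 -0.1333 0 0 0 -0.5;0 0 -0.1667 0 0 0 -0.5;0 0 -0.1667 0 0 0 -0.5"
}}

```text
time: 10.15
eef_pos: [0.4979, -0.0842, 0.1154]
tcp_rot: [0.788, 0.615, 0.0, -0.002]
contact_force: [-4.3, 7.9, 9.9]
opening: 0.452
finger_force: 41.0
```

```bash
python3 st.py
```

```text
t 10.15 yaw 75.94 F [-4.28   7.853  9.854] Ftool [ 6.609 -6.098 -9.81 ] M [1.214 0.832 0.171] q6 -0.12623018173871334 eff6 0.09910834254696965 op 0.45247643939807114 ff 41.000211238861084 eef [ 0.498 -0.084  0.115]
```

Still a low torque, so this is an ordinary click. I'll step on gently.

Converted, -3 degrees is -0.0333.

Call:
{"fn": "send_rows", "kwargs": {
  "rows": "0 0 -0.0167 0 0 0 -0.5;0 0 -0.0333 0 0 0 -0.5;0 0 -0.0333 0 0 0 -0.5"
}}

```text
time: 10.52
eef_pos: [0.4978, -0.0842, 0.1154]
tcp_rot: [0.772, 0.635, 0.0, -0.003]
contact_force: [-4.7, 6.7, 9.4]
opening: 0.45
finger_force: 41.0
```

```bash
python3 st.py
```

```text
t 10.525 yaw 78.89 F [-4.662  6.691  9.421] Ftool [ 5.7   -5.9   -9.379] M [ 1.206  0.817 -0.032] q6 -0.17788255692915667 eff6 0.0038734010013286024 op 0.44987609988750815 ff 41.02957606315613 eef [ 0.498 -0.084  0.115]
```

Converted, -4 degrees is -0.0444.

Call:
{"fn": "send_rows", "kwargs": {
  "rows": "0 0 -0.0167 0 0 0 -0.5;0 0 -0.0333 0 0 0 -0.5;0 0 -0.0444 0 0 0 -0.5;0 0 -0.0444 0 0 0 -0.5"
}}

```text
time: 11.02
eef_pos: [0.4978, -0.0842, 0.1154]
tcp_rot: [0.75, 0.662, 0.0, -0.003]
contact_force: [-5.0, 7.0, 9.4]
opening: 0.448
finger_force: 41.0
```

```bash
python3 st.py
```

```text
t 11.025 yaw 82.83 F [-5.03   7.044  9.435] Ftool [ 6.399 -5.905 -9.388] M [ 1.171  0.886 -0.173] q6 -0.24699934657279518 eff6 -0.1521495496854186 op 0.44849726772827714 ff 41.04571759700775 eef [ 0.498 -0.084  0.115]
```

Converted, -13 degrees is -0.1444.

Call:
{"fn": "send_rows", "kwargs": {
  "rows": "0 0 -0.0333 0 0 0 -0.5;0 0 -0.0667 0 0 0 -0.5;0 0 -0.1 0 0 0 -0.5;0 0 -0.1333 0 0 0 -0.5;0 0 -0.1444 0 0 0 -0.5;0 0 -0.1444 0 0 0 -0.5"
}}

```text
time: 11.78
eef_pos: [0.4974, -0.0842, 0.1154]
tcp_rot: [0.67, 0.743, 0.0, -0.003]
contact_force: [-5.0, 7.7, 11.4]
opening: 0.455
finger_force: 41.1
```

```bash
python3 st.py
```

```text
t 11.775 yaw 95.94 F [-5.019  7.671 11.377] Ftool [  8.2    -4.243 -11.324] M [1.12  1.061 0.156] q6 -0.47510951714344385 eff6 0.14851173385977745 op 0.4548881864430914 ff 41.121538281440735 eef [ 0.497 -0.084  0.115]
```

Converted, -3 degrees is -0.0333.

Call:
{"fn": "send_rows", "kwargs": {
  "rows": "0 0 -0.0167 0 0 0 -0.5;0 0 -0.0333 0 0 0 -0.5;0 0 -0.0333 0 0 0 -0.5"
}}

```text
time: 12.15
eef_pos: [0.4974, -0.0842, 0.1154]
tcp_rot: [0.65, 0.76, 0.0, -0.003]
contact_force: [-6.1, 7.9, 11.7]
opening: 0.456
finger_force: 41.1
```

```bash
python3 st.py
```

```text
t 12.15 yaw 98.86 F [-6.134  7.932 11.689] Ftool [  8.84   -4.882 -11.627] M [ 1.101  1.123 -0.125] q6 -0.5264797005948101 eff6 -0.10988290887326002 op 0.45617259724352355 ff 41.145095229148865 eef [ 0.497 -0.084  0.115]
```

Converted, -16.5 degrees is -0.1833.

Call:
{"fn": "send_rows", "kwargs": {
  "rows": "0 0 -0.0333 0 0 0 -0.5;0 0 -0.0667 0 0 0 -0.5;0 0 -0.1 0 0 0 -0.5;0 0 -0.1333 0 0 0 -0.5;0 0 -0.1667 0 0 0 -0.5;0 0 -0.1833 0 0 0 -0.5;0 0 -0.1833 0 0 0 -0.5"
}}

```text
time: 13.02
eef_pos: [0.497, -0.0843, 0.1154]
tcp_rot: [0.536, 0.844, 0.001, -0.004]
contact_force: [-7.2, 6.9, 11.7]
opening: 0.456
finger_force: 41.2
```

```bash
python3 st.py
```

```text
t 13.025 yaw 115.18 F [-7.159  6.93  11.713] Ftool [  9.397  -3.564 -11.639] M [ 1.041  1.37  -0.724] q6 -0.8119937179548118 eff6 -0.7139192149043083 op 0.4555274643892472 ff 41.21915638446808 eef [ 0.497 -0.084  0.115]
```

The −0.72 N·m reading resists the turn, so this is the end stop. I'll back off now and confirm.

Converted, 4 degrees is 0.0444.

Call:
{"fn": "send_rows", "kwargs": {
  "rows": "0 0 0.0222 0 0 0 -0.5;0 0 0.0444 0 0 0 -0.5;0 0 0.0444 0 0 0 -0.5"
}}

```text
time: 13.4
eef_pos: [0.4971, -0.0843, 0.1154]
tcp_rot: [0.565, 0.825, 0.0, -0.004]
contact_force: [-7.6, 7.0, 11.5]
opening: 0.456
finger_force: 41.2
```

```bash
python3 st.py
```

```text
t 13.4 yaw 111.22 F [-7.622  7.02  11.497] Ftool [  9.376  -4.602 -11.422] M [ 1.014  1.31  -0.535] q6 -0.7426324422428581 eff6 -0.47669045627117157 op 0.4563130624938275 ff 41.20583474636078 eef [ 0.497 -0.084  0.115]
```

Converted, 4 degrees is 0.0444.

Call:
{"fn": "send_rows", "kwargs": {
  "rows": "0 0 0.0222 0 0 0 -0.5;0 0 0.0444 0 0 0 -0.5;0 0 0.0444 0 0 0 -0.5"
}}

```text
time: 13.78
eef_pos: [0.4972, -0.0842, 0.1154]
tcp_rot: [0.593, 0.805, 0.0, -0.003]
contact_force: [-7.7, 7.3, 11.0]
opening: 0.455
finger_force: 41.2
```

```bash
python3 st.py
```

```text
t 13.775 yaw 107.28 F [-7.662  7.282 11.046] Ftool [  9.294  -5.192 -10.974] M [ 1.132  1.256 -0.351] q6 -0.6735898276545377 eff6 -0.29135115444660187 op 0.45513017910349024 ff 41.18563950061798 eef [ 0.497 -0.084  0.115]
```

Converted, 3 degrees is 0.0333.

Call:
{"fn": "send_rows", "kwargs": {
  "rows": "0 0 0.0222 0 0 0 -0.5;0 0 0.0333 0 0 0 -0.5;0 0 0.0333 0 0 0 -0.5"
}}

```text
time: 14.15
eef_pos: [0.4972, -0.0842, 0.1154]
tcp_rot: [0.613, 0.79, 0.0, -0.003]
contact_force: [-6.1, 7.7, 10.4]
opening: 0.456
finger_force: 41.2
```

```bash
python3 st.py
```

```text
t 14.15 yaw 104.33 F [-6.128  7.66  10.35 ] Ftool [  8.995  -4.08  -10.286] M [ 1.084  1.162 -0.208] q6 -0.6218495174444948 eff6 -0.1740094693377614 op 0.45619504833212626 ff 41.176283955574036 eef [ 0.497 -0.084  0.115]
```

Converted, 5.5 degrees is 0.0611.

Call:
{"fn": "send_rows", "kwargs": {
  "rows": "0 0 0.0222 0 0 0 -0.5;0 0 0.0444 0 0 0 -0.5;0 0 0.0611 0 0 0 -0.5;0 0 0.0611 0 0 0 -0.5"
}}

```text
time: 14.65
eef_pos: [0.4974, -0.0841, 0.1154]
tcp_rot: [0.65, 0.76, 0.0, -0.003]
contact_force: [-6.3, 6.7, 10.8]
opening: 0.455
finger_force: 41.1
```

```bash
python3 st.py
```

```text
t 14.65 yaw 98.85 F [-6.28   6.682 10.849] Ftool [  7.622  -5.218 -10.792] M [ 1.15   1.066 -0.147] q6 -0.5261308032803319 eff6 -0.08358273189514875 op 0.455429503085378 ff 41.14576578140259 eef [ 0.497 -0.084  0.115]
```

Converted, 6 degrees is 0.0667.

Call:
{"fn": "send_rows", "kwargs": {
  "rows": "0 0 0.0222 0 0 0 -0.5;0 0 0.0444 0 0 0 -0.5;0 0 0.0667 0 0 0 -0.5;0 0 0.0667 0 0 0 -0.5"
}}

```text
time: 15.15
eef_pos: [0.4975, -0.0842, 0.1154]
tcp_rot: [0.689, 0.725, 0.0, -0.003]
contact_force: [-5.7, 7.7, 10.7]
opening: 0.461
finger_force: 41.1
```

```bash
python3 st.py
```

```text
t 15.15 yaw 92.9 F [-5.695  7.675 10.728] Ftool [  7.999  -5.341 -10.674] M [1.207 0.989 0.124] q6 -0.4221767034367688 eff6 0.1177548011764884 op 0.46086754052202067 ff 41.0956746339798 eef [ 0.497 -0.084  0.115]
```

Converted, 6 degrees is 0.0667.

Call:
{"fn": "send_rows", "kwargs": {
  "rows": "0 0 0.0222 0 0 0 -0.5;0 0 0.0444 0 0 0 -0.5;0 0 0.0667 0 0 0 -0.5;0 0 0.0667 0 0 0 -0.5"
}}

```text
time: 15.65
eef_pos: [0.4976, -0.0841, 0.1154]
tcp_rot: [0.726, 0.687, 0.0, -0.003]
contact_force: [-6.2, 8.0, 9.9]
opening: 0.459
finger_force: 41.1
```

```bash
python3 st.py
```

```text
t 15.65 yaw 86.86 F [-6.203  8.007  9.898] Ftool [ 7.695 -6.672 -9.841] M [ 1.162  0.913 -0.075] q6 -0.31691721229920256 eff6 -0.01598307746462524 op 0.45902696998981096 ff 41.06750786304474 eef [ 0.498 -0.084  0.115]
```

Converted, 28 degrees is 0.3111.

Call:
{"fn": "send_rows", "kwargs": {
  "rows": "0 0 0.0444 0 0 0 -0.5;0 0 0.0889 0 0 0 -0.5;0 0 0.1333 0 0 0 -0.5;0 0 0.1778 0 0 0 -0.5;0 0 0.2222 0 0 0 -0.5;0 0 0.2667 0 0 0 -0.5;0 0 0.3111 0 0 0 -0.5;0 0 0.3111 0 0 0 -0.5"
}}

```text
time: 16.65
eef_pos: [0.4982, -0.0843, 0.1154]
tcp_rot: [0.871, 0.491, 0.0, -0.002]
contact_force: [-3.1, 7.4, 7.7]
opening: 0.459
finger_force: 40.9
```

```bash
python3 st.py
```

```text
t 16.65 yaw 58.85 F [-3.087  7.362  7.667] Ftool [ 4.722 -6.476 -7.635] M [1.149 0.626 0.026] q6 0.17166715016709036 eff6 0.08018504362553358 op 0.4588992684764586 ff 40.89586615562439 eef [ 0.498 -0.084  0.115]
```

Converted, 22 degrees is 0.2444.

Call:
{"fn": "send_rows", "kwargs": {
  "rows": "0 0 0.0444 0 0 0 -0.5;0 0 0.0889 0 0 0 -0.5;0 0 0.1333 0 0 0 -0.5;0 0 0.1778 0 0 0 -0.5;0 0 0.2111 0 0 0 -0.5;0 0 0.2444 0 0 0 -0.5;0 0 0.2444 0 0 0 -0.5"
}}

```text
time: 17.52
eef_pos: [0.4986, -0.0847, 0.1154]
tcp_rot: [0.949, 0.316, 0.0, -0.001]
contact_force: [-2.0, 4.6, 7.2]
opening: 0.45
finger_force: 40.8
```

```bash
python3 st.py
```

```text
t 17.525 yaw 36.89 F [-2.012  4.566  7.248] Ftool [ 1.141 -4.878 -7.234] M [1.055 0.408 0.122] q6 0.5550701595996792 eff6 0.18369650468230247 op 0.4499592867814273 ff 40.75787007808685 eef [ 0.499 -0.085  0.115]
```

Converted, 15 degrees is 0.1667.

Call:
{"fn": "send_rows", "kwargs": {
  "rows": "0 0 0.0444 0 0 0 -0.5;0 0 0.0889 0 0 0 -0.5;0 0 0.1333 0 0 0 -0.5;0 0 0.1667 0 0 0 -0.5;0 0 0.1667 0 0 0 -0.5"
}}

```text
time: 18.15
eef_pos: [0.4988, -0.085, 0.1154]
tcp_rot: [0.982, 0.189, 0.0, -0.001]
contact_force: [-2.1, 5.2, 6.4]
opening: 0.458
finger_force: 40.7
```

```bash
python3 st.py
```

```text
t 18.15 yaw 21.8 F [-2.075  5.188  6.427] Ftool [ 0.008 -5.6   -6.416] M [ 0.819  0.33  -0.144] q6 0.8181984742058159 eff6 -0.129335462115705 op 0.4575930586109448 ff 40.72474479675293 eef [ 0.499 -0.085  0.115]
```

Converted, 4.5 degrees is 0.05.

Call:
{"fn": "send_rows", "kwargs": {
  "rows": "0 0 0.0222 0 0 0 -0.5;0 0 0.0444 0 0 0 -0.5;0 0 0.05 0 0 0 -0.5;0 0 0.05 0 0 0 -0.5"
}}

```text
time: 18.65
eef_pos: [0.4988, -0.0851, 0.1155]
tcp_rot: [0.989, 0.151, 0.0, -0.001]
contact_force: [-2.4, 5.7, 6.3]
opening: 0.456
finger_force: 40.7
```

```bash
python3 st.py
```

```text
t 18.65 yaw 17.36 F [-2.368  5.695  6.278] Ftool [-0.555 -6.154 -6.267] M [ 0.885  0.303 -0.068] q6 0.8958850208440163 eff6 -0.029234796529635787 op 0.4556300394382527 ff 40.66943407058716 eef [ 0.499 -0.085  0.116]
```

Converted, -70 mm is -0.0933, -40 mm is -0.0533.

Call:
{"fn": "send_rows", "kwargs": {
  "rows": "0 0 0 0 0 0 0;0 0 0 0 0 0 0.3;0 0 0 0 0 0 0.5;0 0 0 0 0 0 0.5;0 0 0 0 0 -0.02 0.5;0 0 0 0 0 -0.0533 0.5;0 0 0 0 0 -0.0933 0.5;0 0 0 0 0 -0.0933 0.5"
}}

```text
time: 19.65
eef_pos: [0.5006, -0.0867, 0.1883]
tcp_rot: [0.988, 0.151, 0.003, 0.002]
contact_force: [0.1, 0.1, -0.0]
opening: 0.751
finger_force: 0.0
```

```bash
python3 st.py; python3 - <<'E'
from h import *
p=ctrl.read_camera("wrist")
print([(world(p,x["position"]).round(4),x["p"]) for x in ctrl.look_for(p,"bolt_tab")[:2]])
b=np.array([.5176,-.1818]); u=np.array([-np.sin(.196),np.cos(.196)])
for d in (35,): 
    q=b-u*d/1000; print(q); togo(q[0],q[1],.185,101.2)
E
```

```text
t 19.65 yaw 17.4 F [ 0.058  0.053 -0.044] Ftool [ 0.07  -0.033  0.045] M [-0.017 -0.017 -0.008] q6 0.8957630676903784 eff6 -3.144986521874671e-05 op 0.7510197553169287 ff 0.0 eef [ 0.501 -0.087  0.188]
[(array([ 0.521 , -0.1746,  0.1034]), 0.78)]
[ 0.52441616 -0.21612987]
t 19.75 q [-0.371 -0.02   2.048 -0.     1.113  0.896] eef [ 0.4986 -0.086   0.1847] turn [ 6.000e-02 -1.000e-02 -8.381e+01] shift [-14.2 132.   -0.2]
```

Converted, 130 mm is 0.1733, 116 mm is 0.1547, -80 degrees is -0.8889.

Call:
{"fn": "send_rows", "kwargs": {
  "rows": "0 0 -0.1111 -0.0027 0.0213 0 -1;0 0 -0.2222 -0.0053 0.044 0 -1;0 0 -0.3333 -0.008 0.0667 0 -1;0 0 -0.4444 -0.0107 0.088 0 -1;0 0 -0.5556 -0.012 0.1107 0 -1;0 0 -0.6667 -0.0133 0.1333 0 -1;0 0 -0.7778 -0.016 0.1547 0 -1;0 0 -0.8889 -0.0173 0.1733 0 -1"
}}

```text
time: 20.75
eef_pos: [0.5242, -0.214, 0.1824]
tcp_rot: [0.658, 0.753, -0.0, -0.002]
contact_force: [1.0, -0.6, -0.4]
opening: -0.004
finger_force: 0.0
```

Converted, -4 degrees is -0.0444.

Call:
{"fn": "send_rows", "kwargs": {
  "rows": "0 0 -0.0444 0 0 0 -1;0 0 -0.0444 0 0 0 -1"
}}

```text
time: 21.0
eef_pos: [0.5242, -0.2136, 0.1826]
tcp_rot: [0.634, 0.773, -0.0, -0.002]
contact_force: [-0.0, -0.2, -0.2]
opening: 0.003
finger_force: 0.0
```

```bash
python3 - <<'E'
from h import *
b=np.array([.5174,-.1811]); u=np.array([-np.sin(.196),np.cos(.196)])
q=b-u*.035; togo(q[0],q[1],.114,101.2)
p=ctrl.read_camera("wrist"); save(p,"w2.png")
E
```

```text
t 21.0 q [-0.566  0.119  1.907  0.     1.119 -0.764] eef [ 0.5242 -0.2136  0.1826] turn [-0.13 -0.13  0.12] shift [-2.  -0.2 68.6]
```

View pics/w2.png

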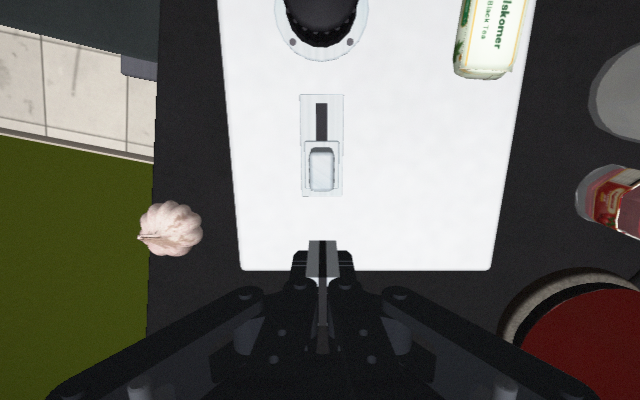

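The shut fingers stand in line behind the tab, which is at (322,170), with the dial ahead at (320,20). I'll go down behind the tab.

Converted, 68 mm is 0.0907, 66 mm is 0.088.

Call:
{"fn": "send_rows", "kwargs": {
  "rows": "0 0 0 -0.0027 0 0.0267 -1;0 0 0 -0.0027 0 0.0533 -1;0 0 0 -0.0027 0 0.0773 -1;0 0 0 -0.0027 0 0.088 -1;0 0 0 -0.0027 0 0.0907 -1;0 0 0 -0.0027 0 0.0907 -1"
}}

```text
time: 21.8
eef_pos: [0.5257, -0.216, 0.1167]
tcp_rot: [0.633, 0.774, 0.0, 0.0]
contact_force: [-0.1, 0.4, -0.1]
opening: 0.004
finger_force: 0.0
```

Converted, 8 mm is 0.0107, 6 mm is 0.008.

Call:
{"fn": "send_rows", "kwargs": {
  "rows": "0 0 0 0.004 0 0 -1;0 0 0 0.008 0 0 -1;0 0 0 0.0107 0 0 -1;0 0 0 0.0107 0 0 -1"
}}

```text
time: 22.3
eef_pos: [0.5238, -0.2078, 0.1165]
tcp_rot: [0.633, 0.774, 0.0, 0.0]
contact_force: [0.2, -0.3, -0.6]
opening: -0.001
finger_force: 0.0
```

```bash
python3 st.py
```

```text
t 22.3 yaw 101.41 F [ 0.168 -0.28  -0.623] Ftool [-0.308  0.109  0.623] M [-0.04   0.014  0.002] q6 -0.7568485259664759 eff6 0.003842762962449342 op -0.0012631520245783973 ff 0.0 eef [ 0.524 -0.208  0.117]
```

Converted, 2.5 mm is 0.0033, 1.5 mm is 0.002.

Call:
{"fn": "send_rows", "kwargs": {
  "rows": "0 0 0 0.002 0 0 -1;0 0 0 0.0033 0 0 -1;0 0 0 0.0033 0 0 -1"
}}

```text
time: 22.68
eef_pos: [0.5232, -0.2055, 0.1163]
tcp_rot: [0.633, 0.774, -0.0, -0.0]
contact_force: [-1.2, -0.1, -0.4]
opening: -0.001
finger_force: 0.0
```

Converted, 1 mm is 0.0013, 0.5 mm is 0.0007.

Call:
{"fn": "send_rows", "kwargs": {
  "rows": "0 0 0 0.0007 0 0 -1;0 0 0 0.0013 0 0 -1;0 0 0 0.0013 0 0 -1"
}}

```text
time: 23.05
eef_pos: [0.5231, -0.2047, 0.1164]
tcp_rot: [0.633, 0.774, -0.0, 0.0]
contact_force: [-0.3, -1.3, -0.2]
opening: -0.002
finger_force: 0.3
```

Converted, 1 mm is 0.0013, 0.5 mm is 0.0007.

Call:
{"fn": "send_rows", "kwargs": {
  "rows": "0 0 0 0.0007 0 0 -1;0 0 0 0.0013 0 0 -1;0 0 0 0.0013 0 0 -1"
}}

```text
time: 23.42
eef_pos: [0.523, -0.2039, 0.1164]
tcp_rot: [0.633, 0.774, -0.0, 0.0]
contact_force: [0.6, -2.0, -0.6]
opening: 0.005
finger_force: 1.3
```

Converted, 1 mm is 0.0013, 0.5 mm is 0.0007.

Call:
{"fn": "send_rows", "kwargs": {
  "rows": "0 0 0 0.0007 0 0 -1;0 0 0 0.0013 0 0 -1;0 0 0 0.0013 0 0 -1"
}}

```text
time: 23.8
eef_pos: [0.5227, -0.2026, 0.1164]
tcp_rot: [0.633, 0.774, -0.0, 0.0]
contact_force: [-0.0, -3.1, -1.2]
opening: 0.001
finger_force: 1.2
```

Converted, 0.6 mm is 0.0008, 0.3 mm is 0.0004.

Call:
{"fn": "send_rows", "kwargs": {
  "rows": "0 0 0 0.0004 0 0 -1;0 0 0 0.0008 0 0 -1;0 0 0 0.0008 0 0 -1"
}}

```text
time: 24.18
eef_pos: [0.5226, -0.202, 0.1163]
tcp_rot: [0.633, 0.774, 0.0, -0.0]
contact_force: [-0.0, -1.9, -2.0]
opening: -0.003
finger_force: 1.2
```

Converted, 0.5 mm is 0.0007, 0.3 mm is 0.0004.

Call:
{"fn": "send_rows", "kwargs": {
  "rows": "0 0 0 0.0004 0 0 -1;0 0 0 0.0007 0 0 -1;0 0 0 0.0007 0 0 -1"
}}

```text
time: 24.55
eef_pos: [0.5225, -0.2015, 0.1163]
tcp_rot: [0.633, 0.774, 0.0, 0.0]
contact_force: [-0.3, -2.3, -1.3]
opening: -0.0
finger_force: 1.2
```

Converted, 0.5 mm is 0.0007, 0.3 mm is 0.0004.

Call:
{"fn": "send_rows", "kwargs": {
  "rows": "0 0 0 0.0004 0 0 -1;0 0 0 0.0007 0 0 -1;0 0 0 0.0007 0 0 -1"
}}

```text
time: 24.92
eef_pos: [0.5224, -0.201, 0.1164]
tcp_rot: [0.633, 0.774, 0.0, 0.0]
contact_force: [-0.1, -3.5, -0.6]
opening: 0.002
finger_force: 1.2
```

Converted, 0.5 mm is 0.0007, 0.3 mm is 0.0004.

Call:
{"fn": "send_rows", "kwargs": {
  "rows": "0 0 0 0.0004 0 0 -1;0 0 0 0.0007 0 0 -1;0 0 0 0.0007 0 0 -1"
}}

```text
time: 25.3
eef_pos: [0.5223, -0.2005, 0.1163]
tcp_rot: [0.633, 0.774, 0.0, -0.0]
contact_force: [0.6, -1.7, -0.8]
opening: 0.005
finger_force: 1.2
```

Converted, 0.5 mm is 0.0007, 0.3 mm is 0.0004.

Call:
{"fn": "send_rows", "kwargs": {
  "rows": "0 0 0 0.0004 0 0 -1;0 0 0 0.0007 0 0 -1;0 0 0 0.0007 0 0 -1"
}}

```text
time: 25.68
eef_pos: [0.5222, -0.2, 0.1164]
tcp_rot: [0.633, 0.774, -0.0, 0.0]
contact_force: [-0.1, -1.7, -0.5]
opening: 0.001
finger_force: 1.2
```

Converted, 0.5 mm is 0.0007, 0.3 mm is 0.0004.

Call:
{"fn": "send_rows", "kwargs": {
  "rows": "0 0 0 0.0004 0 0 -1;0 0 0 0.0007 0 0 -1;0 0 0 0.0007 0 0 -1"
}}

```text
time: 26.05
eef_pos: [0.5221, -0.1996, 0.1164]
tcp_rot: [0.633, 0.774, 0.0, -0.0]
contact_force: [0.0, -2.2, -0.8]
opening: -0.004
finger_force: 1.2
```

Converted, 0.5 mm is 0.0007, 0.3 mm is 0.0004.

Call:
{"fn": "send_rows", "kwargs": {
  "rows": "0 0 0 0.0004 0 0 -1;0 0 0 0.0007 0 0 -1;0 0 0 0.0007 0 0 -1"
}}

```text
time: 26.42
eef_pos: [0.522, -0.1991, 0.1163]
tcp_rot: [0.633, 0.774, 0.0, -0.0]
contact_force: [0.3, -2.1, -0.2]
opening: 0.002
finger_force: 1.2
```

Past 5 mm the force is still only friction, so the bolt is free. I'll push on.

Converted, 15 mm is 0.02, 14 mm is 0.0187.

Call:
{"fn": "send_rows", "kwargs": {
  "rows": "0 0 0 0.0027 0 0 -1;0 0 0 0.0053 0 0 -1;0 0 0 0.008 0 0 -1;0 0 0 0.0107 0 0 -1;0 0 0 0.0133 0 0 -1;0 0 0 0.016 0 0 -1;0 0 0 0.0187 0 0 -1;0 0 0 0.02 0 0 -1"
}}

```text
time: 27.42
eef_pos: [0.519, -0.1842, 0.1163]
tcp_rot: [0.633, 0.774, 0.0, -0.0]
contact_force: [0.3, -2.1, -0.6]
opening: -0.005
finger_force: 1.3
```

Converted, 2 mm is 0.0027, 1 mm is 0.0013.

Call:
{"fn": "send_rows", "kwargs": {
  "rows": "0 0 0 0.0013 0 0 -1;0 0 0 0.0027 0 0 -1;0 0 0 0.0027 0 0 -1"
}}

```text
time: 27.8
eef_pos: [0.5186, -0.1823, 0.1163]
tcp_rot: [0.633, 0.774, 0.0, -0.0]
contact_force: [-0.2, -1.3, 0.7]
opening: 0.001
finger_force: 1.0
```

Call:
{"fn": "send_rows", "kwargs": {
  "rows": "0 0 0 0.0007 0 0 -1;0 0 0 0.0013 0 0 -1;0 0 0 0.0013 0 0 -1"
}}

```text
time: 28.18
eef_pos: [0.5184, -0.1814, 0.1163]
tcp_rot: [0.633, 0.774, -0.0, -0.0]
contact_force: [0.3, -1.7, -0.8]
opening: 0.0
finger_force: 1.2
```

Converted, 0.8 mm is 0.0011, 0.5 mm is 0.0007.

Call:
{"fn": "send_rows", "kwargs": {
  "rows": "0 0 0 0.0007 0 0 -1;0 0 0 0.0011 0 0 -1;0 0 0 0.0011 0 0 -1"
}}

```text
time: 28.55
eef_pos: [0.5184, -0.1811, 0.1164]
tcp_rot: [0.633, 0.774, -0.0, 0.0]
contact_force: [-0.3, -3.6, -1.4]
opening: -0.004
finger_force: 2.3
```

Converted, -90 mm is -0.12, -60 mm is -0.08.

Call:
{"fn": "send_rows", "kwargs": {
  "rows": "0 0 0 -0.0067 0 0 -1;0 0 0 -0.016 0 0 -1;0 0 0 -0.02 0 -0.0267 -1;0 0 0 -0.02 0 -0.08 -1;0 0 0 -0.02 0 -0.12 -1;0 0 0 -0.02 0 -0.12 -1"
}}

```text
time: 29.3
eef_pos: [0.5227, -0.1961, 0.2094]
tcp_rot: [0.634, 0.774, 0.001, 0.003]
contact_force: [-0.4, 0.5, 0.1]
opening: -0.001
finger_force: 0.0
```

```bash
python3 st.py; python3 - <<'E'
from h import *
p=ctrl.read_camera("wrist"); save(p,"w3.png")
d=np.array([.4982,-.0845]); u=np.array([-np.sin(.196),np.cos(.196)])
for r in ctrl.look_for(p,"bolt_tab")[:1]: w=world(p,r["position"]); print(w,r["p"],(d-w[:2])@u)
E
```

```text
t 29.3 yaw 101.38 F [-0.394  0.518  0.084] Ftool [ 0.585 -0.284 -0.087] M [-0.033 -0.009  0.012] q6 -0.7399020366478746 eff6 -0.0004883059409621637 op -0.0006675723997292588 ff 0.0 eef [ 0.523 -0.196  0.209]
[ 0.513855   -0.1553905   0.11181181] 0.86 0.0725819632625051
```

View pics/w3.png

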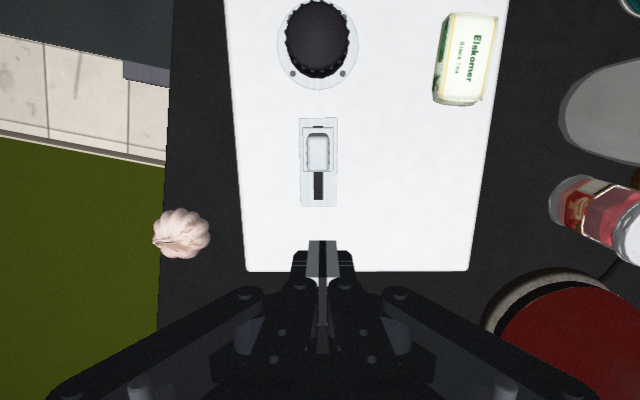

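The tab at (318,152) is now at the dial end of its slot. It measures about 73 mm from the dial's axis, against 74 mm expected, the force rose at the end of travel, and the hand is clear.

```bash
python3 -c "
from plant import ctrl
print(ctrl.sign_off())"
```

```text
the job is handed in; nothing more can be done
None
```

The dial went up against its end stop and then four clicks clockwise, the bolt slid fully across, the hand is clear, and the job is handed in. The one doubt is that I pressed the stop harder than intended, with 0.72 N·m on the wrist sensor (about 21 N if it all reached the stop, limit 24 N).

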